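Slide a sole pattern out over the end of the cutting ledge

ROBOT

A 6-joint arm with a two-finger parallel gripper is mounted at the origin on the work surface. World frame = base frame: x ahead of the robot, y to its left, z up, the work surface at z = 0. Lengths are in mm, angles in rad, forces in N, time in s.
With the tool pointing down it reaches from about 275 to 775 mm from the base axis. Payload 14.6 kg.
Tool frame: the origin (TCP) lies between the finger pads; the fingertips stand 17 mm ahead of it and the grasp point (between the pads) lies 2 mm behind it; z points along the fingers, y is the direction in which the jaws open and shut (so a half turn about z gives the same grasp; the last joint's range is limited). The gripper opens to 85 mm and grips with 20 to 120 N. Pads are 22 mm wide; open, the fingers measure 114 mm over their backs; the gripper's body (76 mm by 85 mm) begins 54 mm behind the grasp point. The pads swing forward as they close: fully open they stand 13 mm farther back than shut.
Start: joints at [-0.155, 0.263, -0.048, 1.259, 0, 1.415], TCP at [525.003, -0.006, 248.278] pointing down, gripper open.
Joint ranges: [-2.65, 2.65], [-0.89, 1.7], [-1.18, 1.37], [-2.13, 2.11], [-1.35, 1.29], [-3.14, 3.14]. Speed limits (rad/s): [1.89, 1.89, 2.57, 2.79, 3.14, 3.14].

INTERFACE

Orientations are given as [roll, pitch, yaw] about the fixed x, y, z axes, in that order (R = Rz(yaw) Ry(pitch) Rx(roll)).
In Python, from plant import sensors, eyes, bot gives the robot as it stands.
- The arm moves only by the tool play_rows, never from a script. Its argument "series" is a list of rows, each an object of numbers: "grip": the opening in per cent of the stroke, from 0 (shut) to 100 (fully open); "x", "y", "z": the shift along the tool's x, y, z in cm; "turn": the turn about the tool's z in rad. In form: [{"grip": .., "x": .., "y": .., "z": .., "turn": ..}, ...]. A call has exactly 10 rows; each row is the pose to reach, as a shift and turn from the pose measured when the call began, along the tool's axes at that moment; what a row does not reach only later rows make up. A row lasts 1/10 s, in which the tool goes at most 50 mm and 8.59 degrees, less where a joint would pass 70% of its speed; a pose out of reach is approached as far as the arm can. A call with a gripper value outside its range is refused whole. The fingers move at their own pace and stop on an object; "force" is the grip in N (left out, the last holds). Time passes only in rows, so rows that repeat a pose let the fingers close, or fill a call up. It gives the time, the measured TCP pose, the force and the opening at its end, in the units of the state.
- sensors.sense(): the state, without advancing time (a new reading comes with each control period).
- eyes.capture(name): name is "scene" or "side" or "wrist"; returns (picture, depth): 400x640x3 uint8, red, green, blue; 400x640 float32, mm along the optical axis (not along the pixel's ray), 0 where there is no reading.
- eyes.camera_params(name): a dict with "fx", "fy", "cx", "cy" (pixels), "R" (3x3) and "t" (3): a world point X has camera coordinates R X + t. Camera axes: x right, y down, z forward; pixel columns grow to the right and rows downward; lengths in mm; the calibration is good to about 2 mm. A picture is of the moment at which its call begins: read the wrist's pose just before it. camera_params takes no time and is no camera call; for the wrist camera it gives the pose at the moment of the call.
- bot.job_done(): hands the job in, once; it reports no verdict.
Trained networks look in the newest picture that a camera, given by its name, has taken for a name from the list of things; names that differ only in an ending like _2 or _b are one class to them, and where a whole thing is asked for, a point or a joint stands for the part that bears it (a point fixed in the world has none). Each returns a list of dicts, best first, with "conf" (0 to 1); they miss things now and then, are a little off and sometimes report something else, mostly with a low value. They report only what shows in the picture. A call takes as long as a camera call. They do not tell look-alikes from the thing itself.
- eyes.recognise(target, camera): "extent" ([centre column, centre row, width, height] in pixels, round what is visible of it).
- eyes.silhouettes(target, camera): "pixels" (400x640 bool, what is visible of it) and "extent" ([centre column, centre row, width, height] in pixels, round what is visible of it).
- eyes.spot_point(target, camera): "at" ([column, row] in pixels: a listed point, or the origin of a listed thing).
The state is a dict: "time": time; "joint_pos": joint angles; "joint_vel": joint speeds; "joint_efforts": joint torques, N m; "tcp_pos": TCP position; "eef_rot": TCP orientation; "wrist_force": force on the tool from outside, world axes, zero at the start; "wrist_torque": the same for the moment, N m; "width": finger opening in mm.
Only numpy, scipy, OpenCV 4.12 (cv2) and the standard library are available. Lean on these libraries where they do the work, as an engineer would, in place of code of your own. Each camera call takes 0.05 s, during which the arm holds its last target.

TASK

With the fingertips, push the brass stop back along its slot, away from the robot, well clear of the red sole pattern's way. Then push the pattern flat along the stone ledge until its round toe hangs about 40 mm past the ledge's end, pointing straight out, so that its edge can be got hold of later. Do not lift or tip the pattern, leave the stop pushed back, disturb nothing else, and finish clear of everything.

Things in the scene. Friction and masses are not known exactly. Their poses are not given: they have to be found in the camera images.
- ledge: fixed pale stone slab, 170 (own x) by 400 (own y) by 60 mm high, on the table; origin at the centre of its underside, own +x points away from the robot, own +y to the robot's left, towards the end that the pattern must overhang (the end face is at own y = +200 mm). It stands turned up to 0.2 rad. Its top is at height 60 mm.
- ledge_end (a point): point on the top edge of the ledge's left end face (ledge own x = -35, y = +200, z = 60 mm), in the middle of the lane along which the pattern slides
- stop (a joint): travel in m of the brass stop along the ledge's own +x; 0 = nearest the robot, across the pattern's lane; 0.085 = end of travel, clear of the lane. It starts between 0 and 0.015, slides with about 1.5 N of friction and stays where it is left
- stop_top (a point): centre of the top face of the brass stop, a block 36 (ledge x) by 22 (ledge y) by 22 mm high that stands on the ledge (1 mm above its top) near the left end, its centre at ledge y = 183 mm; at joint 0 its centre is at ledge x = -35 mm
- pattern: loose red-lacquered metal sole pattern, 6 mm thick, 170 mm long, about 0.2 kg, lying flat on the ledge; origin at the middle of its underside, own +y points to the round toe. Heel part 60 mm wide with a straight heel edge at own y = -85 mm; rounded toe part 76 mm wide, ending at own y = +85 mm; waist 54 mm wide. It lies with the toe towards the ledge's left end within 0.1 rad, centred within 5 mm of ledge x = -35 mm
- pattern_toe (a point): tip of the toe, on the underside (pattern own y = +85 mm)
- pattern_heel (a point): middle of the straight heel edge, on the underside (pattern own y = -85 mm)
- spool: yellow spool, 32 mm across, 44 mm high, standing loose on the back of the ledge; origin at the centre of its underside
- wax: small jar, 40 mm across, 40 mm high, standing loose on the back of the ledge; origin under its centre
- last: wooden shoe last, about 150 by 72 mm, 77 mm high, loose on the table to the robot's right; origin under its middle
- glue: tin, 70 mm across, 100 mm high, loose on the table to the right; origin under its centre
- hammer: hammer lying loose on the table to the left, its handle along its own x, about 260 mm long; origin near its middle
- brush: brush lying loose on the table to the left, its handle along its own x, about 200 mm long; origin near its middle
- cup: blue cup, 70 mm across, 80 mm high, standing loose on the table to the far left; origin under its centre
Things that resemble listed ones, but are neither listed nor needed, are in the scene too. There is more than one size of the pattern; the job needs the largest.

How it is judged (in metres and radians):
On the way, in this order (a step that is already met when the one before it is completed fails the run):
1. the stop has been pushed back out of the pattern's lane, the pattern still wholly on the ledge (value of joint stop above 0.066 m and y of pattern_toe in the frame of ledge below 0.195 m), for 0.1 s.
2. the pattern's toe hangs past the ledge's end (y of pattern_toe in the frame of ledge above 0.226 m), for 0.2 s.
At the end, for the whole second after the job is handed in: the pattern lies at rest flat on the ledge (within 0.04 rad and 3 mm), its toe 26 to 54 mm past the ledge's left end and within 25 mm of the lane's middle, its length within 0.2 rad of the ledge's; the stop is still pushed back (more than 60 mm of travel) (y of pattern_toe in the frame of ledge between 0.226 and 0.254 m and x of pattern_toe in the frame of ledge between -0.06 and -0.01 m and angle between the y axis of pattern and the y axis of ledge, either way round below 0.2 rad and angle between pattern's own z axis and vertical below 0.04 rad and height (world z) of pattern between 0.057 and 0.063 m and linear speed of pattern below 0.01 m/s and value of joint stop above 0.06 m); the robot touches nothing.
It fails at once if the pattern is lifted more than 8 mm off the ledge (height (world z) of pattern above 0.068 m or height (world z) of any of pattern_heel, pattern_toe above 0.07 m).
It fails at once if the pattern is tipped or falls (angle between pattern's own z axis and vertical above 0.12 rad or height (world z) of pattern below 0.05 m).
It fails at once if another loose thing is moved by more than 15 mm (distance of any of spool, wax, last, glue, hammer, brush, cup from where it was at the start of the episode above 0.015 m).
It also fails if it takes over 54 s, if anything falls off the work surface, if the arm or the gripper's body presses on something with over 40 N, if the wrist force passes 120 N, or if a joint passes its speed limit or range.

## Working session

There is one attempt and no reset: what is moved stays moved. The work goes in short steps, Python scripts to look and compute and a tool call to move; the robot and the scene stay as the last step left them, time stands still between calls to the robot, and variables do not carry over. Pictures are saved under pics/ and viewed, and the job is handed in when it is done.

Besides the shell and the picture viewer there is one more tool, called as name(argument=value, ...), one argument or row to a line, values as JSON. play_rows: Moves the arm, as the interface text tells. Its arguments: {"type":"object","properties":{"series":{"type":"array"},"force":{"type":"number"}},"required":["series"]}

```bash
ls; mkdir -p pics; cat > h.py <<'E'
import numpy as np, cv2
from plant import sensors, eyes, bot
def save(img,n): cv2.imwrite('pics/'+n,cv2.cvtColor(img,cv2.COLOR_RGB2BGR))
def world(c,depth,p,k=2):
    u,v=p; d=depth[int(v)-k:int(v)+k+1,int(u)-k:int(u)+k+1]; d=np.median(d[d>0])
    return unproj(c,u,v,d)
def unproj(c,u,v,d):
    X=np.array([(u-c['cx'])/c['fx']*d,(v-c['cy'])/c['fy']*d,d])
    return np.array(c['R']).T@(X-np.array(c['t']))
def onplane(c,u,v,z):
    R=np.array(c['R']);o=-R.T@np.array(c['t']);r=R.T@np.array([(u-c['cx'])/c['fx'],(v-c['cy'])/c['fy'],1])
    return o+r*(z-o[2])/r[2]
def proj(c,X):
    q=np.array(c['R'])@np.array(X)+np.array(c['t']); return q[0]/q[2]*c['fx']+c['cx'],q[1]/q[2]*c['fy']+c['cy']
E
python3 - <<'E'
from h import *
for n in ['scene','side','wrist']:
    c=eyes.camera_params(n); im,d=eyes.capture(n); save(im,n+'0.png'); np.savez('pics/'+n+'0.npz',im=im,d=d)
    print(n,c)
    for t in ['stop_top','pattern_toe','pattern_heel','ledge_end','ledge']:
        for r in eyes.spot_point(t,n)[:3]:
            u,v=r['at']
            try: print(t,round(r['conf'],2),np.round(r['at']),np.round(world(c,d,r['at']),1))
            except Exception as e: print(t,r,e)
print(sensors.sense())
E
```

```text
pics
scene {'fx': 443.03460632386214, 'fy': 443.03460632386214, 'cx': 323.95342982790385, 'cy': 201.86017308222648, 'R': array([[ 0.47439077,  0.88021503, -0.01322446],
       [ 0.52922776, -0.29716688, -0.79473884],
       [-0.70347095,  0.37001802, -0.60680746]]), 't': array([-255.52622756, -197.01160301, 1544.3268486 ])}
stop_top 0.63 [381. 188.] [524.4 182.9  81.3]
stop_top 0.27 [154. 267.] [ 472.  -416.8   30.2]
pattern_toe 0.9 [365. 192.] [497.8 149.6  61.6]
pattern_toe 0.79 [362. 184.] [388.  212.5   1. ]
pattern_toe 0.76 [306. 203.] [463.4 -12.4  60.9]
pattern_heel 0.85 [306. 213.] [504.6 -32.6  63.3]
pattern_heel 0.61 [287. 182.] [268.3  18.1   0.8]
pattern_heel 0.52 [327. 178.] [309.7 134.9   3. ]
ledge_end 0.97 [389. 189.] [457.2 262.3   5.1]
ledge 0.58 [283. 246.] [ 592.4 -136.4   69.3]
ledge 0.57 [323. 235.] [597.8 -33.9  60.5]
side {'fx': 507.7811767593089, 'fy': 507.7811767593089, 'cx': 316.08485212434204, 'cy': 201.19977583083917, 'R': array([[-0.92612325, -0.37693301, -0.01473917],
       [-0.25269675,  0.64893742, -0.71765212],
       [ 0.28007157, -0.66090977, -0.6
[... 1276 characters left out ...]
: 0.9, 'joint_pos': array([-1.55286650e-01,  2.63121731e-01, -4.83243949e-02,  1.25936021e+00,
       -2.18000317e-05,  1.41550422e+00]), 'joint_vel': array([-2.77764405e-04, -5.89101489e-04,  2.47239399e-03, -2.01557515e-05,
        1.74596465e-04, -1.97207975e-03]), 'joint_efforts': array([ 8.01130955e-04, -6.37427044e+01,  3.84765601e+01,  1.60013195e-03,
       -1.27070593e-04, -6.36274171e-05]), 'tcp_pos': array([ 5.25008799e+02, -5.51672034e-03,  2.48258047e+02]), 'eef_rot': array([-3.14157940e+00,  1.99902241e-05,  1.57080179e+00]), 'wrist_force': array([-0.19173937, -1.08668483,  0.64716013]), 'wrist_torque': array([-0.02702448,  0.00507458, -0.02333627]), 'width': 85.42915596609573}
```

View pics/scene0.png

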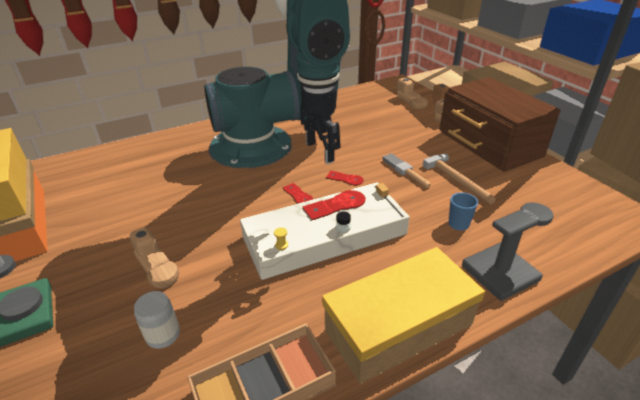

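View pics/side0.png

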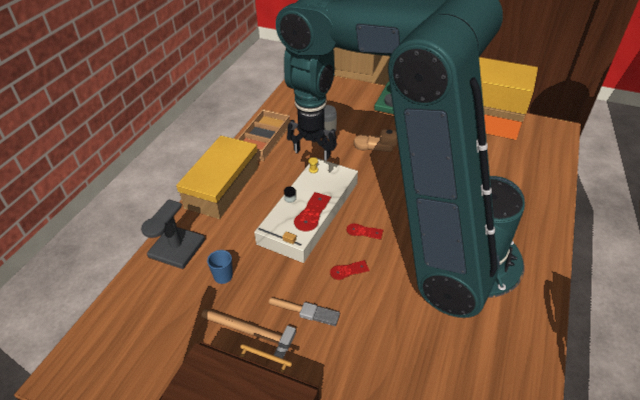

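View pics/wrist0.png

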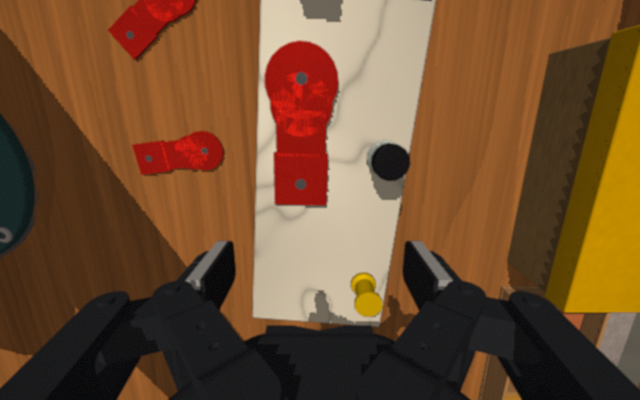

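```bash
python3 - <<'E'
from h import *
from plant import eyes
def cloud(n):
    z=np.load(f'pics/{n}0.npz'); im,d=z['im'],z['d']; c=eyes.camera_params(n)
    v,u=np.mgrid[0:400,0:640]; X=np.stack([(u-c['cx'])/c['fx']*d,(v-c['cy'])/c['fy']*d,d],-1)
    W=(X-np.array(c['t']))@np.array(c['R']); W[d<=0]=np.nan
    return im,W
for n in ['scene','side','wrist']:
    im,W=cloud(n)
    hsv=cv2.cvtColor(im,cv2.COLOR_RGB2HSV)
    x,y,z=W[...,0],W[...,1],W[...,2]
    ok=(x>350)&(x<750)&(y>-250)&(y<300)
    top=ok&(z>54)&(z<68)
    k=cv2.morphologyEx(top.astype(np.uint8),cv2.MORPH_OPEN,np.ones((3,3)))
    nl,lab,st,_=cv2.connectedComponentsWithStats(k); i=1+np.argmax(st[1:,4]); m=lab==i
    r=cv2.minAreaRect(np.stack([x[m],y[m]],1).astype(np.float32)); print(n,'ledge top',r,'z',np.median(z[m]))
    red=ok&((hsv[...,0]<6)|(hsv[...,0]>174))&(hsv[...,1]>170)&(z>50)&(z<80)
    nl,lab,st,_=cv2.connectedComponentsWithStats(red.astype(np.uint8)); i=1+np.argmax(st[1:,4]); m=lab==i
    print('  red n',m.sum(), cv2.minAreaRect(np.stack([x[m],y[m]],1).astype(np.float32)),'z',np.median(z[m]))
    hi=ok&(z>74)&(z<90)&(y>130)&(y<230)&(x<640)
    if hi.any(): print('  stop',hi.sum(),[np.round(np.nanpercentile(a[hi],[5,50,95]),1) for a in (x,y,z)])
    for nm in ['spool','wax','hammer','last','cup','glue','brush']: pass
for t in ['spool','wax','hammer','brush','cup']:
    im,W=cloud('side') 
    for r in eyes.silhouettes(t,'side')[:3]:
        P=W[r['pixels']]; print(t,round(r['conf'],2),np.round(np.nanpercentile(P,[3,50,97],axis=0)).tolist())
E
```

```text
scene ledge top ((537.3999633789062, 0.57843017578125), (399.6562805175781, 176.5624542236328), 85.1457748413086) z 61.247483633569864
  red n 795 ((510.93487548828125, 50.54967498779297), (71.62811279296875, 167.37742614746094), 1.5380215644836426) z 67.35462349014949
  stop 98 [array([508.4, 526.4, 541.9]), array([174.4, 182.5, 194.7]), array([75.3, 83.2, 85.6])]
side ledge top ((533.8251953125, 3.42425537109375), (406.03619384765625, 171.95855712890625), 85.09024810791016) z 59.70457655628099
  red n 682 ((506.5598449707031, 52.99674606323242), (73.59976196289062, 172.92945861816406), 2.646919012069702) z 65.2350119028496
  stop 82 [array([502.7, 518. , 535.7]), array([177.9, 190. , 200.7]), array([75.4, 81.2, 85.9])]
wrist ledge top ((537.8024291992188, -6.148040771484375), (380.3586120605469, 170.3367462158203), 85.01509094238281) z 62.01802553298116
  red n 8745 ((505.8578796386719, 54.7557258605957), (167.19046020507812, 72.31128692626953), 87.087890625) z 68.08659276002805
spool 0.47 [[563.0, -148.0, 60.0], [574.0, -129.0, 89.0], [589.0, -119.0, 107.0]]
wax 0.67 [[575.0, 17.0, 65.0], [588.0, 35.0, 91.0], [603.0, 44.0, 103.0]]
hammer 0.82 [[392.0, 445.0, 5.0], [483.0, 482.0, 22.0], [638.0, 516.0, 28.0]]
hammer 0.74 [[440.0, -179.0, 5.0], [529.0, 55.0, 58.0], [621.0, 206.0, 66.0]]
brush 0.87 [[306.0, 347.0, 7.0], [369.0, 371.0, 17.0], [484.0, 385.0, 23.0]]
cup 0.84 [[638.0, 309.0, 1.0], [669.0, 343.0, 50.0], [701.0, 373.0, 81.0]]
cup 0.47 [[470.0, -22.0, 60.0], [500.0, 66.0, 65.0], [532.0, 133.0, 70.0]]
cup 0.17 [[304.0, 344.0, -2.0], [375.0, 371.0, 16.0], [495.0, 386.0, 22.0]]
```

play_rows(
  series=[
    {"grip":0,"x":2,"y":-0.6,"z":1,"turn":0.01},
    {"grip":0,"x":4,"y":-1.2,"z":2,"turn":0.02},
    {"grip":0,"x":7,"y":-2.1,"z":3,"turn":0.03},
    {"grip":0,"x":10,"y":-3,"z":5,"turn":0.04},
    {"grip":0,"x":13,"y":-4,"z":6,"turn":0.055},
    {"grip":0,"x":16,"y":-5,"z":7,"turn":0.07},
    {"grip":0,"x":18,"y":-5.6,"z":7.5,"turn":0.08},
    {"grip":0,"x":19,"y":-5.9,"z":8,"turn":0.085},
    {"grip":0,"x":19.2,"y":-5.9,"z":8,"turn":0.085},
    {"grip":0,"x":19.2,"y":-5.9,"z":8,"turn":0.085},
  ],
)

```text
time: 2.15
tcp_pos: [466.4, 191.7, 168.4]
eef_rot: [3.141, 0.0, 1.486]
wrist_force: [0.7, -0.3, 0.3]
width: -0.2
```

```bash
python3 - <<'E'
from h import *
s=sensors.sense(); print(s['tcp_pos'],s['eef_rot'],s['wrist_force'],s['width'])
for n in ['wrist','side']:
    im,d=eyes.capture(n); save(im,n+'1.png')
    c=eyes.camera_params(n)
    for r in eyes.silhouettes('stop_top',n)[:2]:
        e=r['extent'];print(n,r['conf'],e,onplane(c,e[0],e[1],80))
    for r in eyes.spot_point('stop_top',n)[:2]: print(n,r,onplane(c,*r['at'],83))
E
```

```text
[466.36744321 191.69137783 168.43316067] [3.14130703e+00 1.25029539e-04 1.48614924e+00] [ 0.71313514 -0.30268472  0.33552626] -0.17812938253546493
wrist 0.84 [389.2, 200.1, 50.2, 36.8] [523.61203143 190.83513352  80.        ]
wrist {'at': [393.3, 202.4], 'conf': 0.73} [526.10431553 189.64281555  83.        ]
side 0.66 [248.8, 333.1, 95.6, 46.7] [479.95752274 522.63397418  80.        ]
side 0.54 [290.3, 237.7, 13.4, 10.4] [514.30417167 193.45892461  80.        ]
side {'at': [291.3, 233.9], 'conf': 0.64} [516.48683238 181.02852713  83.        ]
```

View pics/wrist1.png

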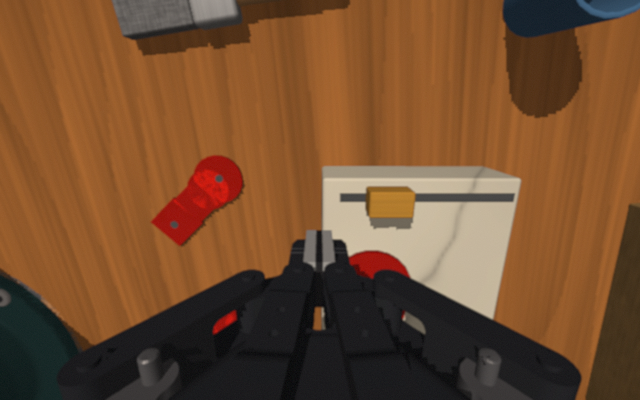

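The wrist picture shows the shut fingertips at (320,235), the brass stop at (389,202), the ledge's end edge along row ~178 (columns 322–519), and the toe at (375,252). The ledge is square to the tool axes.

```bash
cat >> h.py <<'E'
C=np.array([535.5,2.]);A=-0.0855
def L(p):
    d=np.array(p)[:2]-C; return np.array([d[0]*np.cos(A)+d[1]*np.sin(A),-d[0]*np.sin(A)+d[1]*np.cos(A)])
E
python3 - <<'E'
from h import *
c=eyes.camera_params('wrist')
for p,z in [((322,178),60),((519,179),60),((340,198),60),((514,198),60),((366,188),83),((413,188),83),((389,202),80),((375,251),66)]:
    w=onplane(c,*p,z); print(p,np.round(w,1),'ledge',np.round(L(w),1))
print('tcp',L(sensors.sense()['tcp_pos']))
E
```

```text
(322, 178) [471.3 209.   60. ] ledge [-81.7 200.8]
(519, 179) [638.7 193.7  60. ] ledge [ 86.5 199.9]
(340, 198) [485.4 189.9  60. ] ledge [-66. 183.]
(514, 198) [636.2 177.   60. ] ledge [ 85.4 182.9]
(366, 188) [504.9 203.3  83. ] ledge [-47.7 198. ]
(413, 188) [541.3 200.2  83. ] ledge [-11.2 198. ]
(389, 202) [523.2 189.3  80. ] ledge [-28.3 185.6]
(375, 251) [513.1 139.6  66. ] ledge [-34.  135.2]
tcp [-85.1382431  182.88289532]
```

play_rows(
  series=[
    {"grip":0,"x":0,"y":0,"z":2,"turn":0},
    {"grip":0,"x":0,"y":0,"z":4,"turn":0},
    {"grip":0,"x":0,"y":0,"z":6,"turn":0},
    {"grip":0,"x":0,"y":0,"z":7.4,"turn":0},
    {"grip":0,"x":0,"y":0,"z":8,"turn":0},
    {"grip":0,"x":0,"y":0,"z":8,"turn":0},
    {"grip":0,"x":0,"y":0.5,"z":8,"turn":0},
    {"grip":0,"x":0,"y":1,"z":8,"turn":0},
    {"grip":0,"x":0,"y":1.5,"z":8,"turn":0},
    {"grip":0,"x":0,"y":1.5,"z":8,"turn":0},
  ],
)

```text
time: 3.45
tcp_pos: [482.3, 190.2, 88.7]
eef_rot: [3.14, -0.0, 1.485]
wrist_force: [-1.1, -0.4, 0.5]
width: 0.0
```

play_rows(
  series=[
    {"grip":0,"x":0,"y":0.6,"z":0,"turn":0},
    {"grip":0,"x":0,"y":1.2,"z":0,"turn":0},
    {"grip":0,"x":0,"y":1.8,"z":0,"turn":0},
    {"grip":0,"x":0,"y":2.4,"z":0,"turn":0},
    {"grip":0,"x":0,"y":3.0,"z":0,"turn":0},
    {"grip":0,"x":0,"y":3.6,"z":0,"turn":0},
    {"grip":0,"x":0,"y":4.2,"z":0,"turn":0},
    {"grip":0,"x":0,"y":4.8,"z":0,"turn":0},
    {"grip":0,"x":0,"y":5.2,"z":0,"turn":0},
    {"grip":0,"x":0,"y":5.2,"z":0,"turn":0},
  ],
)

```text
time: 4.45
tcp_pos: [534.8, 185.6, 88.7]
eef_rot: [3.14, -0.0, 1.484]
wrist_force: [-0.8, 0.2, -0.1]
width: -0.1
```

```bash
python3 - <<'E'
from h import *
s=sensors.sense(); print(s['tcp_pos'],L(s['tcp_pos']),s['wrist_force'])
im,d=eyes.capture('wrist'); save(im,'wrist2.png')
c=eyes.camera_params('side');im,d=eyes.capture('side'); save(cv2.resize(im[150:300,200:400],None,fx=4,fy=4),'side2.png')
for r in eyes.silhouettes('stop_top','side')[:2]:
        e=r['extent'];print(r['conf'],e,L(onplane(c,e[0],e[1],80)))
E
```

```text
[534.79261402 185.62888974  88.74417212] [-16.38595022 182.89770414] [-0.76651975  0.15024737 -0.14769997]
0.44 [275.2, 232.7, 13.7, 10.0] [ 12.60982157 191.48177851]
```

View pics/wrist2.png

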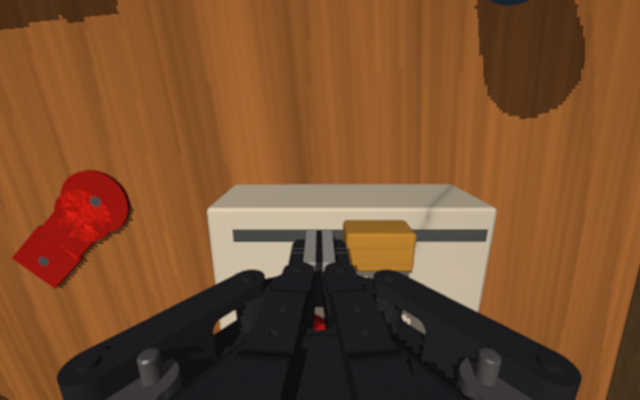

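View pics/side2.png

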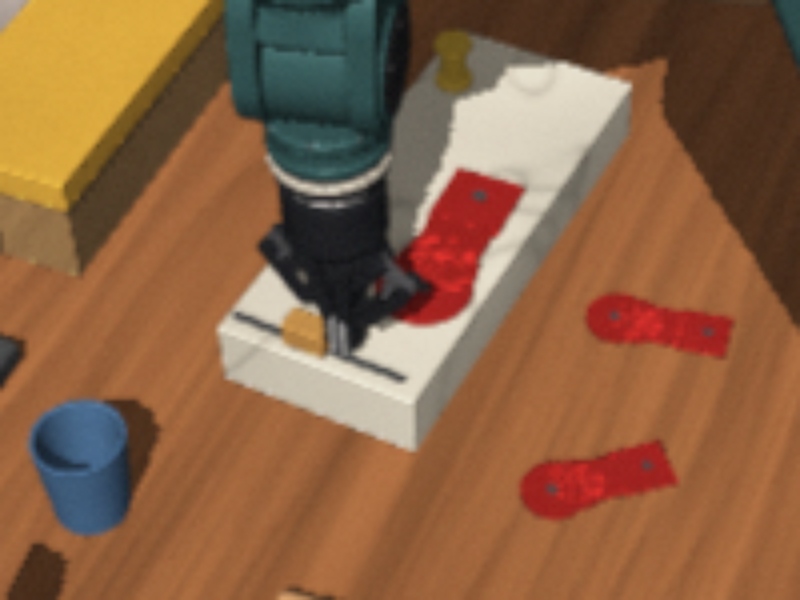

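The wrist picture shows the fingers at (320,250) against the stop's front (345–414, 222–270). The side view puts the stop's travel at about 47 mm, so I push about 33 mm more.

play_rows(
  series=[
    {"grip":0,"x":0,"y":0.5,"z":0,"turn":0},
    {"grip":0,"x":0,"y":1.0,"z":0,"turn":0},
    {"grip":0,"x":0,"y":1.5,"z":0,"turn":0},
    {"grip":0,"x":0,"y":2.0,"z":0,"turn":0},
    {"grip":0,"x":0,"y":2.4,"z":0,"turn":0},
    {"grip":0,"x":0,"y":2.8,"z":0,"turn":0},
    {"grip":0,"x":0,"y":3.1,"z":0,"turn":0},
    {"grip":0,"x":0,"y":3.3,"z":0,"turn":0},
    {"grip":0,"x":0,"y":3.3,"z":0,"turn":0},
    {"grip":0,"x":0,"y":3.3,"z":0,"turn":0},
  ],
)

```text
time: 5.6
tcp_pos: [567.1, 182.8, 88.9]
eef_rot: [3.14, -0.0, 1.485]
wrist_force: [0.1, 0.5, -0.2]
width: -0.1
```

```bash
python3 - <<'E'
from h import *
s=sensors.sense(); print(s['tcp_pos'],L(s['tcp_pos']),s['wrist_force'])
c=eyes.camera_params('wrist');im,d=eyes.capture('wrist'); save(im,'wrist3.png')
for r in eyes.silhouettes('stop_top','wrist')[:1]:
        e=r['extent'];print(r['conf'],e,L(onplane(c,e[0],e[1],80)), L(onplane(c,e[0]-e[2]/2,e[1]-e[3]/2,83)),L(onplane(c,e[0]+e[2]/2,e[1]-e[3]/2,83)))
E
```

```text
[567.11496473 182.79071937  88.8870482 ] [ 16.06069824 182.83009647] [ 0.06192301  0.47809563 -0.19473139]
0.65 [379.9, 244.4, 73.8, 51.1] [ 49.06628148 187.13267995] [ 28.96048132 202.69343953] [ 66.09591534 202.64973553]
```

play_rows(
  series=[
    {"grip":0,"x":0,"y":-0.6,"z":0,"turn":0},
    {"grip":0,"x":0,"y":-1.2,"z":-0.5,"turn":0},
    {"grip":0,"x":0,"y":-1.5,"z":-3,"turn":0},
    {"grip":0,"x":0,"y":-2,"z":-6,"turn":0},
    {"grip":0,"x":0,"y":-3,"z":-9,"turn":0},
    {"grip":20,"x":-2,"y":-4,"z":-12,"turn":0},
    {"grip":45,"x":-5,"y":-5,"z":-14,"turn":0},
    {"grip":45,"x":-9,"y":-5,"z":-15,"turn":0},
    {"grip":45,"x":-13,"y":-5,"z":-15,"turn":0},
    {"grip":45,"x":-17,"y":-5,"z":-15,"turn":0},
  ],
)

```text
time: 6.7
tcp_pos: [501.6, 16.6, 239.7]
eef_rot: [3.138, -0.0, 1.485]
wrist_force: [0.8, 1.3, -0.6]
width: 38.4
```

play_rows(
  series=[
    {"grip":45,"x":-3,"y":0,"z":0,"turn":0},
    {"grip":45,"x":-6,"y":0,"z":0,"turn":0},
    {"grip":45,"x":-8,"y":0,"z":0,"turn":0},
    {"grip":45,"x":-8.7,"y":0,"z":0,"turn":0},
    {"grip":45,"x":-8.7,"y":0,"z":0,"turn":0},
    {"grip":45,"x":-8.7,"y":0,"z":0,"turn":0},
    {"grip":45,"x":-8.7,"y":0,"z":0,"turn":0},
    {"grip":45,"x":-8.7,"y":0,"z":0,"turn":0},
    {"grip":45,"x":-8.7,"y":0,"z":0,"turn":0},
    {"grip":45,"x":-8.7,"y":0,"z":0,"turn":0},
  ],
)

```text
time: 7.7
tcp_pos: [494.2, -69.8, 239.7]
eef_rot: [3.139, -0.0, 1.486]
wrist_force: [-0.9, 0.4, -0.7]
width: 38.3
```

```bash
cat > pat.py <<'E'
from h import *
import sys
s=sensors.sense(); print(s['tcp_pos'],'L',np.round(L(s['tcp_pos']),1),s['wrist_force'],s['width'],s['time'])
c=eyes.camera_params('wrist');im,d=eyes.capture('wrist'); save(im,sys.argv[1])
for t in ['pattern_heel','pattern_toe','stop_top']:
    for r in eyes.spot_point(t,'wrist')[:2]: print(t,r,L(onplane(c,*r['at'],66 if t[0]=='p' else 83)))
best=None
for r in eyes.silhouettes('pattern','wrist'):
    m=r['pixels']; cc=m.nonzero(); 
    cont=max(cv2.findContours(m.astype(np.uint8),cv2.RETR_EXTERNAL,cv2.CHAIN_APPROX_NONE)[0],key=cv2.contourArea)[:,0]
    P=np.array([L(onplane(c,u,v,66)) for u,v in cont]); print(r['conf'],m.sum(),'lx',P[:,0].min().round(1),P[:,0].max().round(1),'ly',P[:,1].min().round(1),P[:,1].max().round(1))
    Q=P
    if m.sum()>4000 and best is None: 
        best=P; y0,y1=P[:,1].min(),P[:,1].max()
        for y in np.arange(y0+4,y1,12):
            b=P[np.abs(P[:,1]-y)<2.5]
            if len(b): print('  y',round(y),'x',b[:,0].min().round(1),b[:,0].max().round(1),'mid',((b[:,0].min()+b[:,0].max())/2).round(1))
        h=P[P[:,1]<y0+8]; 
        for a in range(-36,32,8):
            b=h[np.abs(h[:,0]-np.median(h[:,0])-a)<4]
            if len(b): print('  heel x',round(np.mean(b[:,0]),1),'y',b[:,1].mean().round(1))
E
python3 pat.py wrist4.png
```

```text
[494.1640623  -69.77321921 239.66461873] L [-35.1 -75. ] [-0.8637313   0.44861234 -0.73132179] 38.27665427148112 7.7
pattern_heel {'at': [145.1, 117.5], 'conf': 0.84} [-211.88397871   -8.28493515]
pattern_heel {'at': [324.4, 139.3], 'conf': 0.76} [-28.02027267 -30.22940572]
pattern_toe {'at': [232.1, 94.6], 'conf': 0.73} [-120.95605422   13.94613026]
0.68 8885 lx -73.7 0.9 ly -35.1 96.7
  y -31 x -58.8 0.9 mid -28.9
  y -19 x -58.6 0.6 mid -29.0
  y -7 x -60.3 -0.8 mid -30.6
  y 5 x -60.1 -1.2 mid -30.7
  y 17 x -60.8 -1.6 mid -31.2
  y 29 x -59.5 -3.9 mid -31.7
  y 41 x -60.1 -6.3 mid -33.2
  y 53 x -61.8 -6.6 mid -34.2
  y 65 x -66.2 -4.2 mid -35.2
  y 77 x -68.6 -2.5 mid -35.6
  y 89 x -72.9 0.6 mid -36.1
  heel x -57.0 y -32.2
  heel x -49.5 y -34.5
  heel x -41.6 y -33.8
  heel x -33.7 y -33.0
  heel x -25.3 y -32.7
  heel x -17.4 y -33.0
  heel x -9.5 y -33.0
  heel x -1.3 y -30.9
0.59 3396 lx -216.8 -119.2 ly -25.9 27.6
0.42 47 lx -211.0 -200.8 ly 92.3 96.4
```

View pics/wrist4.png

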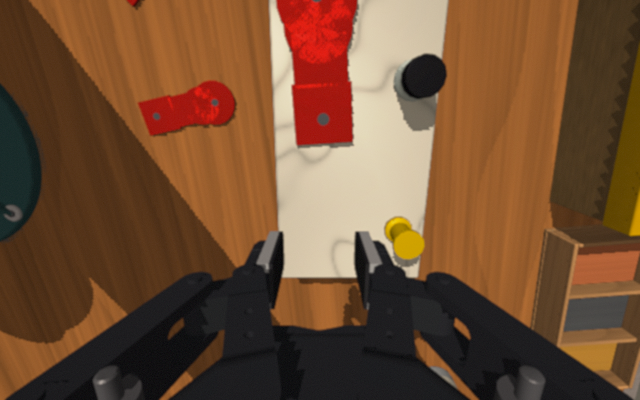

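The picture shows the heel edge at row ~145 (columns 295–353), the heel tilted about 0.06 rad against the ledge, the wax at (421,78) and the spool at (402,235). The open fingertips at (272,250) and (365,250) fit the heel's width, and the lane beside them is free.

play_rows(
  series=[
    {"grip":40,"x":0.3,"y":0.1,"z":2,"turn":0},
    {"grip":40,"x":0.6,"y":0.2,"z":4.5,"turn":0},
    {"grip":40,"x":1,"y":0.4,"z":7,"turn":0},
    {"grip":40,"x":1,"y":0.4,"z":9.5,"turn":0},
    {"grip":40,"x":1,"y":0.4,"z":12,"turn":0},
    {"grip":40,"x":1,"y":0.4,"z":14,"turn":0},
    {"grip":40,"x":1,"y":0.4,"z":15.2,"turn":0},
    {"grip":40,"x":1,"y":0.4,"z":15.8,"turn":0},
    {"grip":40,"x":1,"y":0.4,"z":15.8,"turn":0},
    {"grip":40,"x":1,"y":0.4,"z":15.8,"turn":0},
  ],
)

```text
time: 8.95
tcp_pos: [499.7, -60.5, 82.2]
eef_rot: [3.138, -0.0, 1.485]
wrist_force: [-0.2, 0.6, 0.8]
width: 34.1
```

```bash
python3 pat.py wrist5.png
```

```text
[499.73630027 -60.52586991  82.19510996] L [-30.3 -65.4] [-0.19104043  0.60731028  0.81828073] 34.09123531907199 8.95
pattern_heel {'at': [12.5, 133.7], 'conf': 0.94} [-181.44215203   -4.21344688]
pattern_heel {'at': [324.3, 187.3], 'conf': 0.88} [-26.6471009  -31.79015573]
pattern_toe {'at': [161.8, 101.8], 'conf': 0.94} [-105.23784684   10.8436313 ]
0.9 23380 lx -62.0 1.5 ly -36.0 53.6
  y -32 x -58.3 1.5 mid -28.4
  y -20 x -59.6 1.0 mid -29.3
  y -8 x -60.4 0.3 mid -30.0
  y 4 x -60.8 -0.4 mid -30.6
  y 16 x -61.5 -1.1 mid -31.3
  y 28 x -59.3 -2.3 mid -30.8
  y 40 x -60.0 -5.7 mid -32.8
  y 52 x -60.8 -6.3 mid -33.5
  heel x -57.3 y -33.1
  heel x -50.0 y -35.8
  heel x -42.1 y -35.3
  heel x -34.2 y -34.8
  heel x -25.7 y -34.3
  heel x -17.8 y -33.8
  heel x -10.0 y -33.3
  heel x -1.1 y -31.7
0.67 10540 lx -186.8 -104.0 ly -19.9 25.4
```

View pics/wrist5.png

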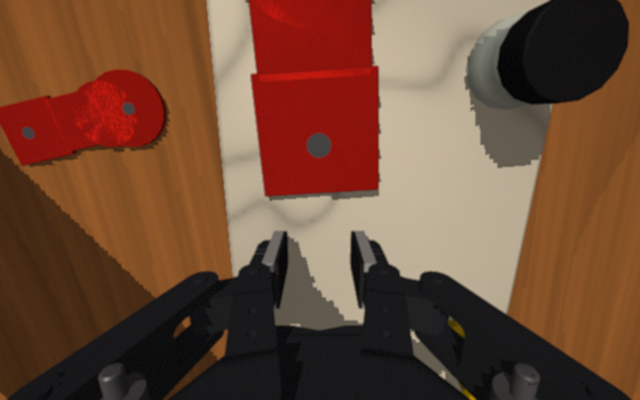

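The heel edge is at row ~193 (columns 265–380), centred ahead of both fingertips. Next I lower in small steps, feeling for the stone.

play_rows(
  series=[
    {"grip":40,"x":0,"y":0.1,"z":0.1,"turn":0},
    {"grip":40,"x":0,"y":0.1,"z":0.2,"turn":0},
    {"grip":40,"x":0,"y":0.1,"z":0.3,"turn":0},
    {"grip":40,"x":0,"y":0.1,"z":0.35,"turn":0},
    {"grip":40,"x":0,"y":0.1,"z":0.4,"turn":0},
    {"grip":40,"x":0,"y":0.1,"z":0.4,"turn":0},
    {"grip":40,"x":0,"y":0.1,"z":0.4,"turn":0},
    {"grip":40,"x":0,"y":0.1,"z":0.4,"turn":0},
    {"grip":40,"x":0,"y":0.1,"z":0.4,"turn":0},
    {"grip":40,"x":0,"y":0.1,"z":0.4,"turn":0},
  ],
)

```text
time: 10.2
tcp_pos: [500.7, -60.6, 78.1]
eef_rot: [3.138, 0.0, 1.485]
wrist_force: [0.7, 0.2, -0.5]
width: 34.3
```

play_rows(
  series=[
    {"grip":40,"x":0,"y":0,"z":0.02,"turn":0},
    {"grip":40,"x":0,"y":0,"z":0.04,"turn":0},
    {"grip":40,"x":0,"y":0,"z":0.06,"turn":0},
    {"grip":40,"x":0,"y":0,"z":0.08,"turn":0},
    {"grip":40,"x":0,"y":0,"z":0.1,"turn":0},
    {"grip":40,"x":0,"y":0,"z":0.12,"turn":0},
    {"grip":40,"x":0,"y":0,"z":0.14,"turn":0},
    {"grip":40,"x":0,"y":0,"z":0.15,"turn":0},
    {"grip":40,"x":0,"y":0,"z":0.15,"turn":0},
    {"grip":40,"x":0,"y":0,"z":0.15,"turn":0},
  ],
)

```text
time: 11.2
tcp_pos: [500.7, -60.6, 76.6]
eef_rot: [3.138, 0.0, 1.485]
wrist_force: [-0.1, -0.4, -0.4]
width: 34.1
```

play_rows(
  series=[
    {"grip":40,"x":0,"y":0,"z":0.02,"turn":0},
    {"grip":40,"x":0,"y":0,"z":0.04,"turn":0},
    {"grip":40,"x":0,"y":0,"z":0.06,"turn":0},
    {"grip":40,"x":0,"y":0,"z":0.08,"turn":0},
    {"grip":40,"x":0,"y":0,"z":0.1,"turn":0},
    {"grip":40,"x":0,"y":0,"z":0.1,"turn":0},
    {"grip":40,"x":0,"y":0,"z":0.1,"turn":0},
    {"grip":40,"x":0,"y":0,"z":0.1,"turn":0},
    {"grip":40,"x":0,"y":0,"z":0.1,"turn":0},
    {"grip":40,"x":0,"y":0,"z":0.1,"turn":0},
  ],
)

```text
time: 12.2
tcp_pos: [500.8, -60.6, 76.2]
eef_rot: [3.137, 0.0, 1.485]
wrist_force: [-3.2, 0.2, 12.4]
width: 34.2
```

play_rows(
  series=[
    {"grip":40,"x":0,"y":0,"z":0.02,"turn":0},
    {"grip":40,"x":0,"y":0,"z":0.04,"turn":0},
    {"grip":40,"x":0,"y":0,"z":0.06,"turn":0},
    {"grip":40,"x":0,"y":0,"z":0.08,"turn":0},
    {"grip":40,"x":0,"y":0,"z":0.1,"turn":0},
    {"grip":40,"x":0,"y":0,"z":0.1,"turn":0},
    {"grip":40,"x":0,"y":0,"z":0.1,"turn":0},
    {"grip":40,"x":0,"y":0,"z":0.1,"turn":0},
    {"grip":40,"x":0,"y":0,"z":0.1,"turn":0},
    {"grip":40,"x":0,"y":0,"z":0.1,"turn":0},
  ],
)

```text
time: 13.2
tcp_pos: [500.8, -60.6, 76.1]
eef_rot: [3.137, 0.0, 1.485]
wrist_force: [-6.0, 1.1, 21.8]
width: 34.4
```

Stone felt at TCP z ≈ 76.3. Next I raise 2 mm and start the push.

play_rows(
  series=[
    {"grip":40,"x":0,"y":0,"z":-0.2,"turn":0},
    {"grip":40,"x":0,"y":0,"z":-0.2,"turn":0},
    {"grip":40,"x":0.6,"y":0,"z":-0.2,"turn":0},
    {"grip":40,"x":1.2,"y":0,"z":-0.2,"turn":0},
    {"grip":40,"x":1.6,"y":0,"z":-0.2,"turn":0},
    {"grip":40,"x":1.9,"y":0,"z":-0.2,"turn":0},
    {"grip":40,"x":2.2,"y":0,"z":-0.2,"turn":0},
    {"grip":40,"x":2.5,"y":0,"z":-0.2,"turn":0},
    {"grip":40,"x":2.8,"y":0,"z":-0.2,"turn":0},
    {"grip":40,"x":2.8,"y":0,"z":-0.2,"turn":0},
  ],
)

```text
time: 14.2
tcp_pos: [503.2, -32.4, 78.1]
eef_rot: [3.137, 0.0, 1.486]
wrist_force: [-0.5, -0.2, 0.6]
width: 33.9
```

```bash
python3 pat.py wrist6.png
```

```text
[503.17395646 -32.37860592  78.09932391] L [-29.3 -37. ] [-0.54444009 -0.24873223  0.62391037] 33.92391020449819 14.2
pattern_heel {'at': [321.9, 221.2], 'conf': 0.95} [-26.86762627 -20.83240953]
pattern_heel {'at': [15.6, 175.1], 'conf': 0.63} [-180.34254412    4.0689772 ]
pattern_toe {'at': [166.4, 142.6], 'conf': 0.57} [-102.65066769   20.14917149]
0.93 28286 lx -65.9 1.9 ly -25.2 80.6
  y -21 x -58.6 1.6 mid -28.5
  y -9 x -59.3 1.2 mid -29.1
  y 3 x -60.1 0.5 mid -29.8
  y 15 x -60.1 0.3 mid -29.9
  y 27 x -60.8 -0.4 mid -30.6
  y 39 x -58.6 -0.6 mid -29.6
  y 51 x -59.0 -4.0 mid -31.5
  y 63 x -59.9 -4.7 mid -32.3
  y 75 x -65.2 -1.7 mid -33.4
  heel x -57.4 y -22.5
  heel x -49.7 y -25.2
  heel x -41.7 y -24.7
  heel x -33.7 y -24.4
  heel x -25.7 y -24.1
  heel x -17.8 y -23.6
  heel x -9.8 y -23.3
  heel x -0.9 y -21.6
```

View pics/wrist6.png

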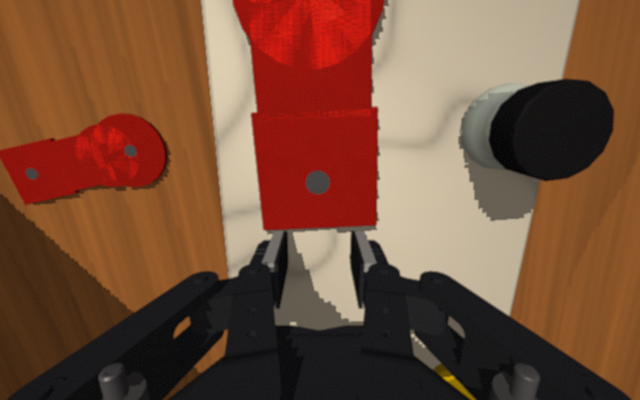

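The heel edge (row ~230) now rests on both fingertips and has moved 10 mm forward. The pattern is still flat and square, so the push continues.

play_rows(
  series=[
    {"grip":40,"x":0.5,"y":0,"z":0,"turn":0},
    {"grip":40,"x":1,"y":0,"z":0,"turn":0},
    {"grip":40,"x":1.5,"y":0,"z":0,"turn":0},
    {"grip":40,"x":2,"y":0,"z":0,"turn":0},
    {"grip":40,"x":2.5,"y":0,"z":0,"turn":0},
    {"grip":40,"x":3,"y":0,"z":0,"turn":0},
    {"grip":40,"x":3.5,"y":0,"z":0,"turn":0},
    {"grip":40,"x":3.9,"y":0,"z":0,"turn":0},
    {"grip":40,"x":4.2,"y":0,"z":0,"turn":0},
    {"grip":40,"x":4.2,"y":0,"z":0,"turn":0},
  ],
)

```text
time: 15.45
tcp_pos: [506.8, 9.5, 78.1]
eef_rot: [3.136, 0.0, 1.486]
wrist_force: [-0.3, 0.5, -0.1]
width: 34.2
```

```bash
python3 pat.py wrist7.png
```

```text
[506.79789665   9.49165531  78.1011169 ] L [-29.2   5. ] [-0.3319532   0.54470013 -0.12453959] 34.23028035489698 15.45
pattern_heel {'at': [33.1, 226.9], 'conf': 0.81} [-179.28860201   18.18126134]
pattern_heel {'at': [320.3, 224.5], 'conf': 0.66} [-27.67127822  19.30842738]
pattern_toe {'at': [177.5, 196.3], 'conf': 0.66} [-100.95216002   34.93705209]
0.94 712 lx -169.9 -153.5 ly 104.9 122.3
0.88 8200 lx -186.0 -103.0 ly 1.7 46.6
  y 6 x -181.7 -151.6 mid -166.6
  y 18 x -184.3 -106.5 mid -145.4
  y 30 x -186.0 -103.0 mid -144.5
  y 42 x -141.1 -106.2 mid -123.7
  heel x -180.1 y 4.8
  heel x -172.7 y 3.3
  heel x -164.4 y 5.2
  heel x -156.5 y 6.7
  heel x -151.2 y 8.5
0.62 28632 lx -61.5 4.3 ly 15.6 122.7
```

play_rows(
  series=[
    {"grip":40,"x":0.5,"y":0,"z":0,"turn":0},
    {"grip":40,"x":1,"y":0,"z":0,"turn":0},
    {"grip":40,"x":1.5,"y":0,"z":0,"turn":0},
    {"grip":40,"x":2,"y":0,"z":0,"turn":0},
    {"grip":40,"x":2.5,"y":0,"z":0,"turn":0},
    {"grip":40,"x":3,"y":0,"z":0,"turn":0},
    {"grip":40,"x":3.5,"y":0,"z":0,"turn":0},
    {"grip":40,"x":4,"y":0,"z":0,"turn":0},
    {"grip":40,"x":4.4,"y":0,"z":0,"turn":0},
    {"grip":40,"x":4.6,"y":0,"z":0,"turn":0},
  ],
)

```text
time: 16.7
tcp_pos: [510.7, 55.2, 78.1]
eef_rot: [3.136, 0.0, 1.485]
wrist_force: [-0.1, -1.7, 1.0]
width: 34.0
```

```bash
python3 pat.py wrist8.png; python3 - <<'E'
from h import *
for n in ['side','scene']:
    c=eyes.camera_params(n);im,d=eyes.capture(n)
    save(cv2.resize(im[150:300,200:400] if n=='side' else im[130:280,230:430],None,fx=4,fy=4),n+'8.png')
    for t,z in [('pattern_toe',63),('stop_top',83)]:
        for r in eyes.spot_point(t,n)[:3]: print(n,t,r,L(onplane(c,*r['at'],z)))
E
```

```text
[510.73507792  55.20570493  78.10114784] L [-29.2  50.9] [-0.06349148 -1.7191002   0.99058356] 34.006249991099224 16.7
pattern_heel {'at': [322.1, 222.4], 'conf': 0.63} [-26.70673879  66.38800479]
pattern_heel {'at': [47.1, 279.2], 'conf': 0.63} [-180.16239092   32.71154739]
pattern_toe {'at': [181.4, 250.8], 'conf': 0.72} [-103.03243653   50.02237411]
0.95 7014 lx -186.3 -103.1 ly 16.5 61.1
  y 20 x -181.9 -151.8 mid -166.9
  y 32 x -184.7 -106.4 mid -145.5
  y 44 x -185.9 -103.1 mid -144.5
  y 56 x -139.2 -107.0 mid -123.1
  heel x -179.6 y 18.9
  heel x -170.5 y 17.7
  heel x -162.7 y 19.1
  heel x -154.8 y 21.4
  heel x -148.1 y 24.0
0.95 8092 lx -180.5 -122.5 ly 114.1 168.3
0.82 28378 lx -61.1 4.3 ly 62.6 168.5
side pattern_toe {'at': [331.2, 274.7], 'conf': 0.83} [-199.22452244  246.24133829]
side pattern_toe {'at': [344.0, 227.9], 'conf': 0.57} [-156.57729828   68.70278064]
side pattern_toe {'at': [278.2, 249.0], 'conf': 0.56} [-19.05315642 230.53217554]
side stop_top {'at': [268.9, 226.1], 'conf': 0.6} [ 41.64731153 178.96782967]
scene pattern_toe {'at': [395.7, 185.8], 'conf': 0.74} [-38.83738635 234.71565965]
scene pattern_toe {'at': [308.4, 203.8], 'conf': 0.62} [-63.03284587 -16.88836919]
scene pattern_toe {'at': [362.6, 182.5], 'conf': 0.55} [-91.17275294 158.5592771 ]
scene stop_top {'at': [392.6, 204.0], 'conf': 0.68} [ 51.210056   170.04606884]
scene stop_top {'at': [346.1, 226.6], 'conf': 0.57} [82.27919563 23.2747369 ]
```

View pics/side8.png

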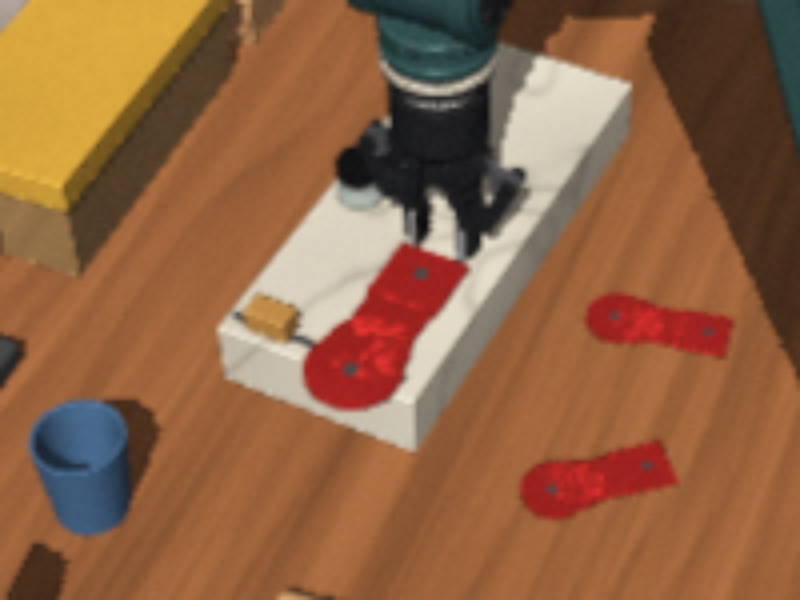

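View pics/wrist8.png

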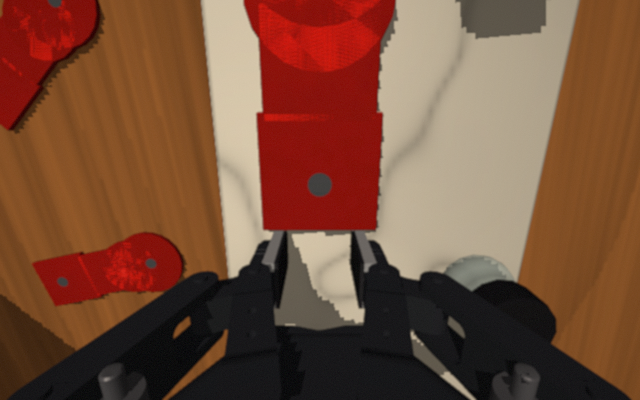

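The side view shows the toe past the end edge at (345,405), the stop back at (272,318), and the heel against both fingers. Overhang is about 34 mm, so I push 6 mm more, then back off and rise.

play_rows(
  series=[
    {"grip":40,"x":0.2,"y":0,"z":0,"turn":0},
    {"grip":40,"x":0.4,"y":0,"z":0,"turn":0},
    {"grip":40,"x":0.6,"y":0,"z":0,"turn":0},
    {"grip":40,"x":0.6,"y":0,"z":0,"turn":0},
    {"grip":40,"x":0.6,"y":0,"z":0,"turn":0},
    {"grip":40,"x":0.2,"y":0,"z":0,"turn":0},
    {"grip":40,"x":-0.4,"y":0,"z":0,"turn":0},
    {"grip":40,"x":-1,"y":0,"z":0,"turn":0},
    {"grip":40,"x":-1.2,"y":0,"z":0,"turn":0},
    {"grip":40,"x":-1.2,"y":0,"z":-0.5,"turn":0},
  ],
)

```text
time: 18.25
tcp_pos: [509.3, 42.3, 82.9]
eef_rot: [3.137, 0.0, 1.484]
wrist_force: [-0.3, 0.5, -0.2]
width: 34.2
```

play_rows(
  series=[
    {"grip":40,"x":0,"y":0,"z":-1,"turn":0},
    {"grip":40,"x":0,"y":0,"z":-3,"turn":0},
    {"grip":40,"x":0,"y":0,"z":-6,"turn":0},
    {"grip":40,"x":0,"y":0,"z":-9,"turn":0},
    {"grip":40,"x":0,"y":0,"z":-12,"turn":0},
    {"grip":40,"x":2,"y":0,"z":-14,"turn":0},
    {"grip":40,"x":4,"y":0,"z":-16,"turn":0},
    {"grip":40,"x":6,"y":0,"z":-17,"turn":0},
    {"grip":40,"x":7,"y":0,"z":-17,"turn":0},
    {"grip":40,"x":7,"y":0,"z":-17,"turn":0},
  ],
)

```text
time: 19.25
tcp_pos: [514.5, 113.0, 252.9]
eef_rot: [3.137, 0.0, 1.486]
wrist_force: [-0.0, -0.4, -1.3]
width: 34.0
```

```bash
python3 pat.py wrist9.png; python3 - <<'E'
from h import *
for n in ['side','scene']:
    c=eyes.camera_params(n);im,d=eyes.capture(n)
    save(cv2.resize(im[150:300,200:400] if n=='side' else im[130:280,230:430],None,fx=4,fy=4),n+'9.png')
    for t,z in [('pattern_toe',63),('stop_top',83),('wax',60),('spool',60)]:
        for r in eyes.spot_point(t,n)[:2]: print(n,t,r,L(onplane(c,*r['at'],z)))
    hsv=cv2.cvtColor(im,cv2.COLOR_RGB2HSV)
    v,u=np.mgrid[0:400,0:640]; X=np.stack([(u-c['cx'])/c['fx']*d,(v-c['cy'])/c['fy']*d,d],-1)
    W=(X-np.array(c['t']))@np.array(c['R'])
    m=((hsv[...,0]<6)|(hsv[...,0]>174))&(hsv[...,1]>170)&(W[...,2]>50)&(W[...,2]<80)&(W[...,0]>440)&(W[...,0]<600)&(W[...,1]>-100)&(W[...,1]<300)
    P=W[m]; Q=np.array([L(p) for p in P]); print(n,'red L min',Q.min(0),'max',Q.max(0),'z',np.percentile(P[:,2],[5,50,95]))
E
```

```text
[514.5488944  112.98658483 252.86160636] L [-30.4 108.8] [-0.0200074  -0.35144369 -1.30998991] 34.03503160228482 19.25
pattern_heel {'at': [151.0, 155.8], 'conf': 0.95} [-214.87915461  134.35027561]
pattern_heel {'at': [168.3, 244.7], 'conf': 0.79} [-211.46031056   26.3497712 ]
pattern_toe {'at': [320.2, 54.1], 'conf': 0.76} [-27.51589824 237.26921989]
pattern_toe {'at': [245.3, 231.3], 'conf': 0.58} [-116.86715822   43.8066785 ]
stop_top {'at': [393.8, 105.1], 'conf': 0.74} [ 46.23342069 187.68037367]
0.95 8910 lx -65.5 9.3 ly 69.4 238.3
  y 73 x -57.9 1.9 mid -28.0
  y 85 x -58.8 1.6 mid -28.6
  y 97 x -58.5 1.3 mid -28.6
  y 109 x -58.2 1.0 mid -28.6
  y 121 x -57.9 0.7 mid -28.6
  y 133 x -55.4 -1.9 mid -28.6
  y 145 x -55.1 -2.2 mid -28.6
  y 157 x -54.8 -1.4 mid -28.1
  y 169 x -60.9 2.6 mid -29.2
  y 181 x -61.6 5.4 mid -28.1
  y 193 x -65.5 9.3 mid -28.1
  y 205 x -65.2 8.9 mid -28.2
  y 217 x -62.8 6.4 mid -28.2
  y 229 x -54.2 -1.1 mid -27.7
  heel x -56.1 y 72.1
  heel x -47.4 y 69.5
  heel x -39.2 y 69.5
  heel x -31.5 y 69.7
  heel x -23.3 y 69.5
  heel x -15.7 y 69.4
  
[... 523 characters left out ...]
4   65.0357121  69.08657833]
scene pattern_toe {'at': [394.1, 186.7], 'conf': 0.7} [-36.93982431 228.47600965]
scene pattern_toe {'at': [365.2, 184.0], 'conf': 0.67} [-81.63743444 161.78943792]
scene stop_top {'at': [395.6, 202.5], 'conf': 0.54} [ 48.91553986 180.25306508]
scene stop_top {'at': [278.9, 244.5], 'conf': 0.43} [  75.68684658 -144.70727853]
scene wax {'at': [342.9, 228.9], 'conf': 0.56} [62.83064838 24.31512458]
scene spool {'at': [283.4, 248.1], 'conf': 0.84} [  67.54191866 -132.60191926]
scene spool {'at': [323.1, 238.7], 'conf': 0.47} [ 75.74837356 -34.48398523]
scene red L min [-63.29866326  65.26424689] max [ 11.10817446 234.21097276] z [64.70500285 67.22097846 69.57972203]
```

View pics/wrist9.png

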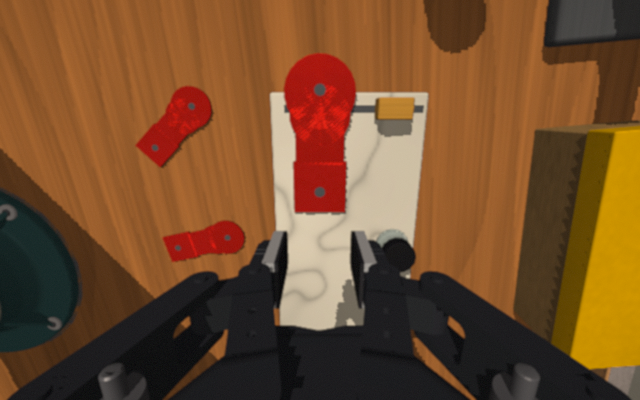

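View pics/side9.png

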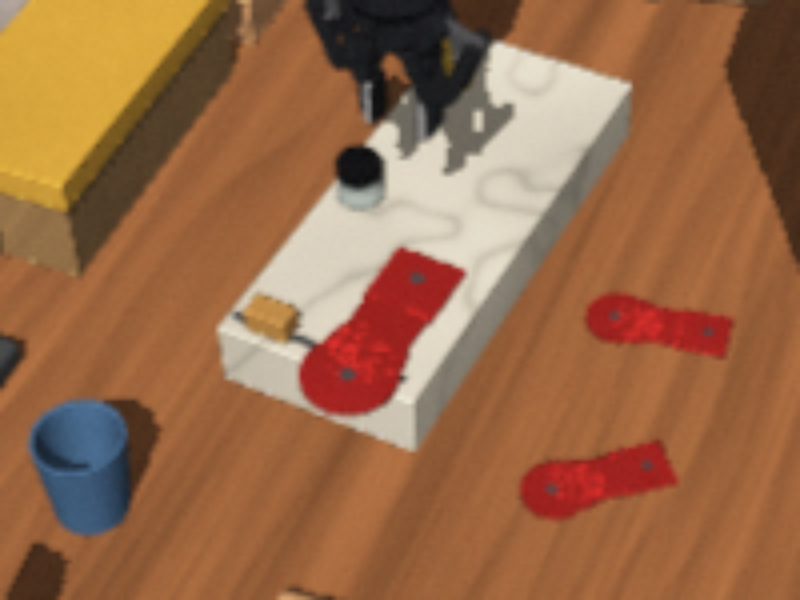

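```bash
python3 - <<'E'
from h import *
c=eyes.camera_params('wrist')
for p in [(271,93),(428,94)]: print(L(onplane(c,*p,60)))
print('toe',L(onplane(c,320,54,66)))
s=sensors.sense();print(s['wrist_force'],s['tcp_pos'])
print(bot.job_done())
E
```

```text
[-79.53319243 199.71396765]
[ 88.23667685 198.56830976]
toe [-27.33570639 236.46720163]
[ 0.2709961  -0.45539077 -0.28942788] [514.65828643 112.15658578 252.84695775]
the job is handed in; nothing more can be done
None
```

I pushed the brass stop back along its slot and slid the largest pattern along the ledge until its toe hangs past the end. I handed the job in at about 19 s of robot time. No verdict was reported.

**How it was done:** I pushed the stop with the shut fingertips. For the pattern, I spread the fingertips against the heel edge about 2 mm above the stone, so it was pushed flat and never gripped. I then backed off and rose about 170 mm.

**Last checks:**

| Check | Measured | Required |
|---|---|---|
| Toe past the ledge end | 37–40 mm (wrist camera) | 26–54 mm |
| Toe sideways position (ledge x) | about -28 mm, or -31 mm against the ledge edges in the same picture | -60 to -10 mm |
| Turn relative to the ledge | about 0.01 rad | below 0.2 rad |
| Stop travel | about 81–84 mm | above 60 mm |

- **Flatness:** the pattern's top reads 65–67 mm high from the side and scene cameras, against 66 mm expected, so it is lying flat.
- **Arm:** wrist force is about zero, and the arm stands clear of everything.
- **Other things:** in the pictures I saw no sign that the wax, spool, cup or small patterns had moved. I did not measure the last, glue, hammer or brush again, but the arm never came near them.

**Disagreements between cameras:** for the toe tip, the side camera's network point gave 32 mm of overhang and the scene camera's gave 28 mm. Those low-resolution points scatter by several mm. Colour and depth outlines from the same cameras gave 38 and 34 mm. Every reading is inside the allowed band.

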